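# Point out the tool, the workpiece and the vice

### The job

Show the apprentice the next carving job by pointing with the fingertips, without touching or moving anything: first at the handle of the palm gouge (the short chisel with the reddish-brown mushroom handle, lying on the bare wood in front, not in the row of knives behind), then at the small pale carved blank, and last at the gap between the jaws of the green vice. Each time bring the fingertips from straight above to about 2 to 3 cm over the thing and stay there for two seconds; do not stoop over the strop block, the disc or the screwdriver on the way, and finish while still pointing at the vice.

Things in the scene. Friction and masses are not known exactly. Their poses are not given: they have to be found in the camera images.
- gouge: Palm gouge lying on the table, 132 mm long, 26 mm wide, 22 mm high: steel blade toward its -x, reddish-brown mushroom handle toward its +x (from x = -15 to +66 mm). Origin: centre of its underside, z up. Loose; to be pointed at first, not touched.
- gouge_handle (a point): Middle of the gouge's handle, at its top, 22 mm above the table.
- blank: Small pale carved blank of wood with cut-off corners, 58 x 31 x 30 mm, lying loose on the table. Origin: centre of its underside, z up. To be pointed at second, not touched.
- blank_top (a point): Centre of the blank's top face, 30 mm above the table.
- vice_gap (a point): Middle of the gap between the jaws of the small green vice, level with the jaws' top edges, about 98 mm above the table, to within 10 mm whatever the opening. The vice is clamped to the left edge of the table and stands at a different place along it (x) each time; the jaws are 64 mm wide and nothing on the vice stands higher than their tops. To be pointed at last.
- table_vice_jaw (a joint): Opening of the vice, m: the gap between its jaws is this plus 1 mm; 0.010 to 0.035 at the start. It is not to be moved.
- strop: Bystander: flat pale wooden strop block, 118 x 26 x 12 mm. Origin: centre of its underside.
- disc: Bystander: turned brown wooden disc, 61 mm across, 12 mm high. Origin: centre of its underside.
- driver: Bystander: black-handled screwdriver, 183 mm long, 21 mm wide, 17 mm high, handle toward its +x. Origin: centre of its underside.
- glue: Bystander: white glue bottle with a brown cap, 58 mm across, 196 mm high, standing behind and to the left (on a mat 2 mm thick): keep the gripper clear of it. Origin: centre of its underside.
There are look-alikes about, which are no part of the job. Of the things like the blank, leave any that is turquoise; of the rest the larger one is meant.

How it is judged:
By the outcome, as a careful person would: the job done as asked, in the order asked, and still so for the second after the job is handed in, with the robot touching nothing.
It also fails if it takes over 54 s, if anything falls off the work surface, if the arm or the gripper's body presses on something with over 40 N, if the wrist force passes 120 N, or if a joint passes its speed limit or range.

### The arm

A 6-joint arm with a two-finger parallel gripper is mounted at the origin on a cart in front of the work surface, level with it; the furniture and walls round the work are solid. World frame = base frame: x ahead of the robot, y to its left, z up, the work surface at z = 0. Lengths are in m, angles in rad, forces in N, time in s.
With the tool pointing down it reaches from about 0.275 to 0.975 m from the base axis. Payload 8.4 kg.
Tool frame: the origin (TCP) lies between the finger pads; the fingertips stand 19 mm ahead of it and the grasp point (between the pads) is the TCP; z points along the fingers, y is the line along which they close (so a half turn about z gives the same grasp; the last joint's range is limited). The gripper opens to 92 mm and grips with 3 to 60 N. Pads are 20 mm wide; open, the fingers measure 128 mm over their backs; the gripper's body (75 mm by 189 mm) begins 69 mm behind the grasp point.
Start: joints at [1.208, 0.353, 1.633, -0, 1.155, -0.002], TCP at [0.221, 0.585, 0.234] pointing down, gripper open.
Joint ranges: [-2.63, 2.63], [-0.92, 2.1], [0.06, 2.66], [-1.3, 4.44], [0, 2.69], [-3.02, 3.02]. Speed limits (rad/s): [2.22, 2.22, 2.79, 3.14, 3.14, 3.14].

### API

Orientations are given as a unit quaternion [x, y, z, w].
In Python, from rig import get_state, cams, order gives the robot as it stands. The module is installed in compiled form; this text tells all that it offers.
- The arm moves only by the shell command python3 -m inch 'ROWS'. ROWS is JSON, one flat list of numbers, 5 for each row, row after row: the shift along the tool's x, y, z in mm, then the turn about the tool's z in degrees, then the finger opening in mm, from 0 to 91.9. In form: [dx, dy, dz, turn, fingers, dx, dy, dz, turn, fingers, ...]. A call has 1 to 12 rows; each row is the pose to reach, as a shift and turn from the pose commanded when the call began, along the tool's axes at that moment; what a row does not reach only later rows make up. A row lasts 1/10 s, in which the tool goes at most 50 mm and 8.59 degrees, less where a joint would pass 70% of its speed; a pose out of reach is approached as far as the arm can. A call with a gripper value outside its range is refused whole. The fingers move at their own pace and stop on an object; the grip force is fixed at half the most. Time passes only in rows, so rows that repeat a pose let the fingers close. It gives the time, the measured TCP pose, the force, the opening and the grip force at its end, in the units of the state.
- get_state(): the state, without advancing time (a new reading comes with each control period).
- cams.get_image(name): name is "scene" or "top" or "wrist"; returns a dict with "pixels" (480x640x3 uint8, red, green, blue), "range_z" (480x640 float32, m along the optical axis (not along the pixel's ray), 0 where there is no reading), "K" (3x3 intrinsics, pixels), "k1" (the pictures are not rectified: a ray, as slopes to the right and down, at radius r is drawn at 1 + k1 r^2 times it, then the intrinsics apply), "rvec" (rotation vector, rad) and "tvec" (3), from world to camera coordinates, as OpenCV has them; the wrist camera has in their place "hand_eye" (4x4, takes a point from camera to tool coordinates, whose origin is the TCP and whose axes are the flange's). Camera axes: x right, y down, z forward; pixel columns grow to the right and rows downward; lengths in m; the calibration is good to about 2 mm. A picture is of the moment at which its call begins: read the wrist's pose just before it.
- order.finish_job(): hands the job in; it is judged then, once.
The state is a dict: "time": time; "joint_pos": joint angles; "joint_velocities": joint speeds; "joint_torque": joint torques, N m; "tcp_pos": TCP position; "tcp_rot": TCP orientation; "ft_force": force on the tool from outside, world axes, zero at the start; "wrist_torque": the same for the moment, N m; "width": opening from 0.0 (shut) to 1.0 (fully open); "gripper_force": force on a finger pad.
Only numpy, scipy, OpenCV 4.12 (cv2) and the standard library are available. Lean on these libraries where they do the work, as an engineer would, in place of code of your own. Each camera call takes 0.05 s, during which the arm holds its last target. There are 200 camera calls.

## Working session

There is one attempt and no reset: what is moved stays moved. The work goes in short steps, Python scripts to look and compute and a shell command to move; the robot and the scene stay as the last step left them, time stands still between calls to the robot, and variables do not carry over. Pictures are saved under pics/ and viewed, at most 10 in all, crops included, and the job is handed in when it is done.

```bash
mkdir -p pics; cat > h.py <<'E'
import numpy as np, cv2
from rig import get_state, cams, order
def grab(n,f):
    d=cams.get_image(n); cv2.imwrite('pics/'+f+'.png',d['pixels'][:,:,::-1]); np.save('pics/'+f+'.npy',d,allow_pickle=True); return d
def load(f): return np.load('pics/'+f+'.npy',allow_pickle=True).item()
def world(d):
    K=d['K'];v,u=np.mgrid[:480,:640].astype(float)
    a=cv2.undistortPoints(np.stack([u,v],-1).reshape(-1,1,2),np.array(K,float),np.array([d['k1'],0,0,0.])).reshape(480,640,2)
    z=d['range_z'].astype(float)
    P=np.dstack([a*z[...,None],z]); R=cv2.Rodrigues(np.array(d['rvec'],float))[0]
    W=(P-np.array(d['tvec']).ravel())@R; W[z==0]=np.nan
    return W
E
python3 - <<'E'
from h import *
s=get_state();print(s)
for n in ('top','scene'):
    d=grab(n,n+'1');print(n,d['K'],d['k1'],d['rvec'],d['tvec'])
E
```

```text
{'time': 0.0, 'joint_pos': array([ 1.20761598e+00,  3.53620601e-01,  1.63414180e+00,  4.82493956e-06,
        1.15518963e+00, -2.36121411e-03]), 'joint_velocities': array([ 4.91341998e-04,  1.37373025e-03,  2.84583704e-05,  1.13409670e-03,
        1.34036460e-03, -1.16116348e-03]), 'joint_torque': array([ 1.85444437e-04, -5.93861711e+01, -3.34213722e+01,  6.97369594e-02,
        2.32279842e-02, -8.04032561e-05]), 'tcp_pos': array([0.22045858, 0.58432254, 0.2328776 ]), 'tcp_rot': array([ 1.79433426e-01,  9.83769884e-01, -6.67963592e-04, -1.25705865e-04]), 'ft_force': array([-1.17160684, -0.22793123,  0.01073204]), 'wrist_torque': array([0.01176248, 0.00858607, 0.02493175]), 'gripper_force': 0.0, 'width': 0.9997643481728592}
top [[539.03712439   0.         314.77694197]
 [  0.         539.03712439 250.32256449]
 [  0.           0.           1.        ]] -0.045638044951513766 [ 2.12963814 -2.13897352  0.19613531] [-0.03695435  0.6294956   1.36954349]
scene [[446.55199857   0.         314.97110149]
 [  0.         446.55199857 238.11384882]
 [  0.           0.           1.        ]] -0.05102851917130064 [ 0.84921657 -2.18304176  1.38078608] [0.40376687 0.27680174 0.53722678]
```

View pics/top1.png

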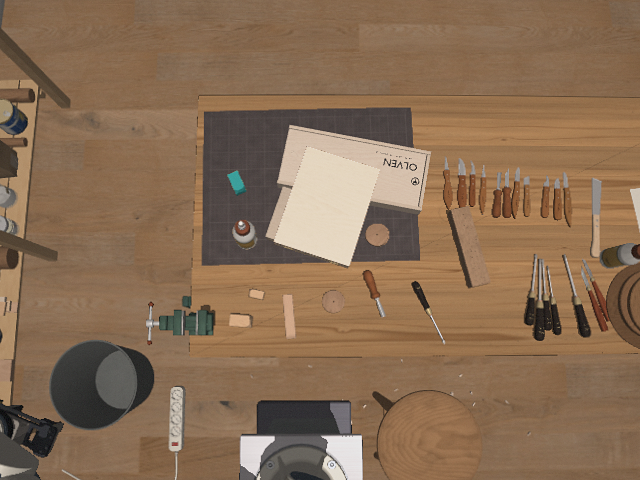

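View pics/scene1.png

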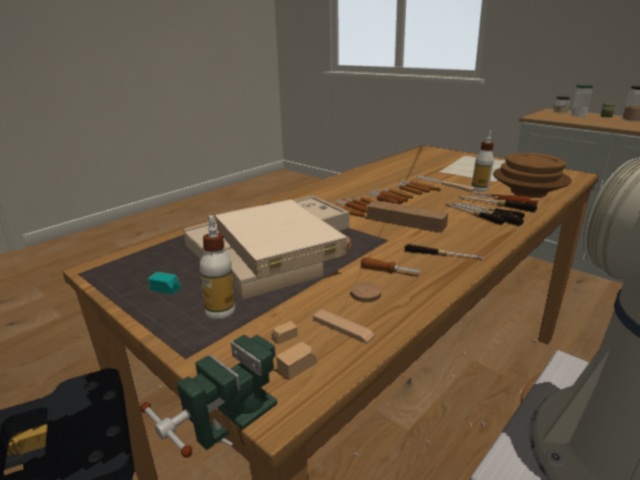

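The top view shows the vice at about (190,323) and the larger blank at (240,320), with the smaller look-alike at (257,294) and a turquoise one at (237,181). The strop is at (289,316), the disc at (333,301), the gouge handle at (372,281) with its blade down to (381,315), the screwdriver at (428,310) and the glue at (243,235). The scene view agrees.

```bash
python3 - <<'E'
from h import *
d=load('top1');W=world(d)
R=cv2.Rodrigues(d['rvec'])[0]
def proj(p): return cv2.projectPoints(np.array([p],float),d['rvec'],d['tvec'],d['K'],np.array([d['k1'],0,0,0.]))[0].ravel()
print('base',proj([0,0,0]),'tcp',proj([.22,.584,.233]))
hsv=cv2.cvtColor(d['pixels'],cv2.COLOR_RGB2HSV)
def comp(name,box,zmin,zmax):
    u0,v0,u1,v1=box; w=W[v0:v1,u0:u1]; m=(w[...,2]>zmin)&(w[...,2]<zmax)
    n,l,st,c=cv2.connectedComponentsWithStats(m.astype('u1'))
    for i in range(1,n):
        if st[i,4]>15:
            p=w[l==i]; r=cv2.minAreaRect(p[:,:2].astype('f4')*1000)
            print(name,st[i,4],'mean',p.mean(0).round(4),'med z',np.median(p[:,2]).round(4),'max',p[:,2].max().round(4),'rect mm',np.round(r[0],1),np.round(r[1],1),round(r[2],1))
comp('table',(330,320,350,340),-.02,.02)
comp('gouge',(350,262,400,325),.006,.06)
comp('blank',(222,306,265,335),.01,.06)
comp('blanktop',(222,306,265,335),.024,.06)
comp('small',(244,284,270,304),.01,.06)
comp('strop',(272,285,305,345),.005,.06)
comp('disc',(315,282,350,320),.005,.06)
comp('glue',(225,215,262,256),.02,.3)
comp('vice',(140,285,222,350),-.1,.2)
comp('vicetop',(140,285,222,350),.085,.12)
comp('box',(250,110,440,280),.03,.3)
# gouge handle by colour
p=d['pixels'].astype(int);sub=(slice(262,325),slice(355,392))
m=(hsv[sub][...,1]>150)&(hsv[sub][...,2]<190)&((hsv[sub][...,0]<12)|(hsv[sub][...,0]>170))
n,l,st,c=cv2.connectedComponentsWithStats(m.astype('u1'));print(st,c+[355,262])
cv2.imwrite('pics/c1.png',cv2.hconcat([cv2.resize(d['pixels'][285:350,145:255,::-1],None,fx=4,fy=4,interpolation=0),cv2.resize(d['pixels'][260:325,350:400,::-1],None,fx=4,fy=4,interpolation=0)]))
E
```

```text
base [300.37284184 495.68792583] tcp [ 34.75110391 419.44649129]
table 400 mean [ 0.4233 -0.1055 -0.0012] med z -0.0013 max 0.0075 rect mm [ 423.3 -105.6] [51.7 51.1] 89.2
gouge 309 mean [ 0.5305 -0.1948  0.0159] med z 0.0163 max 0.029 rect mm [ 519.4 -200.3] [131.9  26. ] 20.2
blank 273 mean [0.4465 0.1582 0.0276] med z 0.0283 max 0.0376 rect mm [446.9 158.7] [58.8 31.2] 86.1
blanktop 231 mean [0.4469 0.1606 0.0291] med z 0.0288 max 0.0376 rect mm [447.  159.7] [56.8 31.2] 86.1
small 125 mean [0.5179 0.1176 0.0198] med z 0.0201 max 0.0276 rect mm [518.1 118.5] [39.7 21.7] 78.0
strop 403 mean [0.4602 0.0307 0.0106] med z 0.0105 max 0.0208 rect mm [459.   30.9] [117.6  28.7] 6.9
disc 397 mean [ 0.4984 -0.0876  0.0107] med z 0.0107 max 0.0202 rect mm [499.1 -88.4] [59.4 59.5] 89.0
glue 524 mean [0.6608 0.1399 0.1217] med z 0.1204 max 0.2031 rect mm [666.5 143.6] [47.8 59.6] 25.1
vice 2918 mean [0.4534 0.2736 0.0365] med z 0.0052 max 0.1064 rect mm [458.  305.2] [173.1 186.7] 0.9
vicetop 442 mean [0.44   0.3176 0.0949] med z 0.0958 max 0.106 rect mm [441.1 323.7] [63.5 60.3] 89.0
vicetop 374 mean [0.4387 0.2407 0.0958] med z 0.0958 max 0.1064 rect mm [439.4 239.4] [62.6 41.7] 0.3
box 14524 mean [ 0.793  -0.1091  0.0696] med z 0.0867 max 0.102 rect mm [ 769.5 -130.3] [400.5 369.1] 78.6
box 104 mean [0.6641 0.1225 0.0939] med z 0.1073 max 0.1296 rect mm [667.8 123.2] [13.3 44.3] 80.6
[[   0    0   37   63 2153]
 [   9    9   16   27  178]] [[373.16117046 293.78123549]
 [371.0505618  283.5505618 ]]
```

View pics/c1.png

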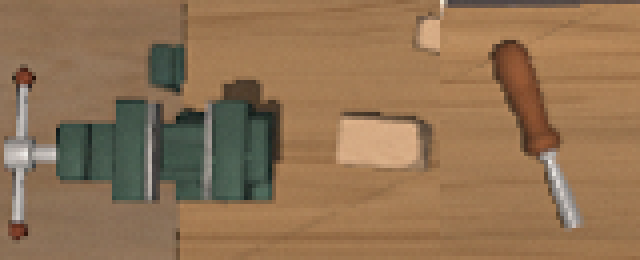

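The crop shows the vice gap at about u 184–196, v 322, the blank square beside it, and the gouge handle with its mushroom end up and to the left.

```bash
cat >> h.py <<'E'
from scipy.spatial.transform import Rotation as Ro
def goal(p,z_tip):
    s=get_state(); R=Ro.from_quat(s['tcp_rot']).as_matrix()
    t=np.array([p[0],p[1],z_tip+.019])
    return ((t-s['tcp_pos'])@R*1000).round(1)
def ray(d,u,v,z):
    a=cv2.undistortPoints(np.array([[[u,v]]],float),d['K'],np.array([d['k1'],0,0,0.])).ravel()
    R=cv2.Rodrigues(d['rvec'])[0]; c=-R.T@np.ravel(d['tvec']); r=R.T@np.r_[a,1]; return c+r*(z-c[2])/r[2]
E
python3 - <<'E'
from h import *
d=load('top1')
print('handle',ray(d,371,283.5,.016),'gap',ray(d,184.5,322.5,.098),ray(d,196,322.5,.098),'blank',ray(d,239.5,320,.03))
print(goal((.543,-.191),.21))
E
```

```text
handle [ 0.54499527 -0.19096804  0.016     ] gap [0.43924675 0.28823112 0.098     ] [0.43919086 0.25932258 0.098     ] blank [0.44828282 0.15912614 0.03      ]
[-575.5 -611.6    4.7]
```

```bash
python3 -m inch '[-20,-20,0,0,6,-50,-55,0,0,6,-85,-90,0,0,6,-120,-127,0,0,6,-155,-165,0,0,6,-190,-202,0,0,6,-225,-239,0,0,6,-260,-276,0,0,6,-290,-308,0,0,6,-320,-340,0,0,6,-340,-361,0,0,6,-345,-367,0,0,6]'; python3 -c "
from h import *
print(goal((.5435,-.191),.21))"
```

```text
time: 1.3
tcp_pos: [0.4145, 0.1173, 0.2335]
tcp_rot: [0.181, 0.984, -0.0, 0.0]
ft_force: [0.2, 0.4, -0.2]
width: 0.066
gripper_force: 0.0
[-230.3 -242.3    4.7]
```

```bash
python3 -m inch '[-20,-20,0,0,6,-50,-53,0,0,6,-85,-90,0,0,6,-120,-126,0,0,6,-155,-163,0,0,6,-190,-200,0,0,6,-215,-227,0,0,6,-230,-242,0,0,6,-230,-242,0,0,6,-230,-242,0,0,6,-230,-242,0,0,6]'; python3 - <<'E'
from h import *
print(goal((.5435,-.191),.047))
s=get_state();d=grab('wrist','w1');H=np.array(d['hand_eye']);print(H.round(3))
R=Ro.from_quat(s['tcp_rot']).as_matrix();T=np.eye(4);T[:3,:3]=R;T[:3,3]=s['tcp_pos'];M=np.linalg.inv(T@H)
d['rvec']=cv2.Rodrigues(M[:3,:3])[0];d['tvec']=M[:3,3]
W=world(d)
hsv=cv2.cvtColor(d['pixels'],cv2.COLOR_RGB2HSV)
m=(W[...,2]>.008)&(W[...,2]<.04)&(abs(W[...,0]-.53)<.1)&(abs(W[...,1]+.2)<.08)
n,l,st,c=cv2.connectedComponentsWithStats(m.astype('u1'))
for i in range(1,n):
    if st[i,4]>100:
        p=W[l==i];print(st[i],c[i],cv2.minAreaRect(p[:,:2].astype('f4')*1000),p[:,2].max())
print(s['tcp_pos'],cv2.projectPoints(np.array([[.5435,-.191,.022]]),d['rvec'],d['tvec'],d['K'],np.array([d['k1'],0,0,0.]))[0])
E
```

```text
time: 2.4
tcp_pos: [0.5432, -0.1864, 0.2334]
tcp_rot: [0.179, 0.984, 0.0, -0.0]
ft_force: [-0.5, -0.5, -0.6]
width: 0.062
gripper_force: 0.0
[ -2.1  -4.3 167.4]
[[-0.001 -0.968 -0.251  0.069]
 [ 1.    -0.001  0.     0.   ]
 [-0.    -0.251  0.968 -0.151]
 [ 0.     0.     0.     1.   ]]
[ 250  144  101  112 2470] [306.21619433 207.38016194] ((519.8759765625, -199.56521606445312), (131.51193237304688, 25.09312629699707), 20.409364700317383) 0.024665115447078452
[ 0.54316859 -0.18639997  0.23336882] [[[317.45347426 222.63710588]]]
```

View pics/w1.png

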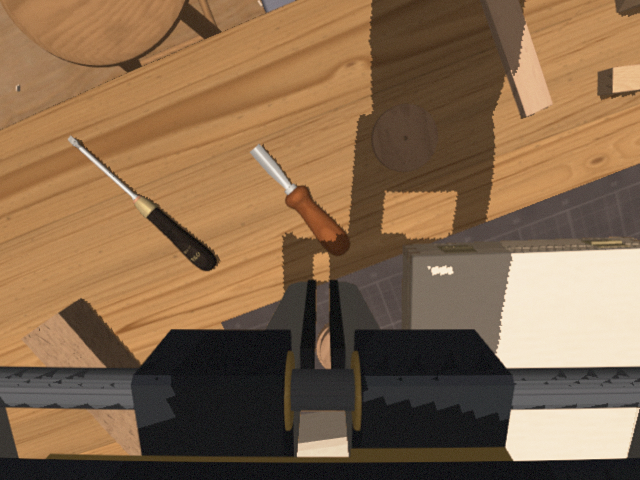

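The wrist view shows the gouge handle at about (320,222), where my estimate projects. The strop (525,80), the disc (405,135) and the screwdriver (175,235) are well clear.

```bash
python3 -m inch '[-2,-4,10,0,6,-2,-4,25,0,6,-2,-4,42,0,6,-2,-4,60,0,6,-2,-4,78,0,6,-2,-4,96,0,6,-2,-4,114,0,6,-2,-4,130,0,6,-2,-4,145,0,6,-2,-4,156,0,6,-2,-4,163,0,6,-2,-4,166,0,6]'; python3 -m inch '[0,0,0,0,6,0,0,0,0,6,0,0,0,0,6]'; python3 -c "
from h import *
print(goal((.5437,-.191),.047))"
```

```text
time: 3.65
tcp_pos: [0.5439, -0.1923, 0.0669]
tcp_rot: [0.179, 0.984, 0.0, -0.0]
ft_force: [-0.6, 0.0, -0.2]
width: 0.068
gripper_force: 0.0
time: 3.95
tcp_pos: [0.5445, -0.1926, 0.0682]
tcp_rot: [0.179, 0.984, -0.0, 0.001]
ft_force: [0.2, -0.3, 0.6]
width: 0.069
gripper_force: 0.0
[1.3 1.2 2.2]
```

Tip is about 2.7 cm above the handle; I trim 2 mm down and hold for over two seconds.

```bash
H='x'; python3 -m inch '[1,1,2,0,6,1,1,2,0,6,1,1,2,0,6,1,1,2,0,6,1,1,2,0,6,1,1,2,0,6,1,1,2,0,6,1,1,2,0,6,1,1,2,0,6,1,1,2,0,6,1,1,2,0,6,1,1,2,0,6]'; python3 -m inch '[0,0,0,0,6,0,0,0,0,6,0,0,0,0,6,0,0,0,0,6,0,0,0,0,6,0,0,0,0,6,0,0,0,0,6,0,0,0,0,6,0,0,0,0,6,0,0,0,0,6,0,0,0,0,6,0,0,0,0,6]'
python3 -m inch '[0,0,0,0,6,0,0,0,0,6,0,0,0,0,6,0,0,-8,0,6,0,0,-22,0,6,0,0,-40,0,6,0,0,-60,0,6,0,0,-85,0,6,0,0,-110,0,6,0,0,-135,0,6,0,0,-155,0,6,0,0,-165,0,6]'; python3 -m inch '[0,0,0,0,6,0,0,0,0,6]';python3 -c "
from h import *
print(goal((.447,.159),.21))"
```

```text
time: 5.15
tcp_pos: [0.5435, -0.1912, 0.0656]
tcp_rot: [0.179, 0.984, 0.0, -0.0]
ft_force: [0.5, -0.2, -0.5]
width: 0.067
gripper_force: 0.0
time: 6.35
tcp_pos: [0.5435, -0.1912, 0.0656]
tcp_rot: [0.179, 0.984, -0.0, 0.0]
ft_force: [0.2, 0.7, 0.5]
width: 0.066
gripper_force: 0.0
time: 7.55
tcp_pos: [0.5444, -0.1915, 0.2338]
tcp_rot: [0.179, 0.984, -0.0, 0.002]
ft_force: [-0.6, 0.8, 0.3]
width: 0.065
gripper_force: 0.0
time: 7.75
tcp_pos: [0.5432, -0.1911, 0.2303]
tcp_rot: [0.179, 0.984, 0.0, -0.0]
ft_force: [0.4, 0.1, -0.5]
width: 0.067
gripper_force: 0.0
[213.5 293.6   1.4]
```

```bash
python3 -m inch '[12,16,0,0,6,35,48,0,0,6,62,85,0,0,6,90,124,0,0,6,118,162,0,0,6,145,200,0,0,6,170,234,0,0,6,190,262,0,0,6,205,282,0,0,6,213,293,0,0,6,213,293,0,0,6,213,293,0,0,6]'; python3 -m inch '[0,0,0,0,6,0,0,0,0,6]';python3 - <<'E'
from h import *
print(goal((.447,.159),.055))
s=get_state();d=grab('wrist','w2');H=np.array(d['hand_eye'])
T=np.eye(4);T[:3,:3]=Ro.from_quat(s['tcp_rot']).as_matrix();T[:3,3]=s['tcp_pos'];M=np.linalg.inv(T@H)
d['rvec']=cv2.Rodrigues(M[:3,:3])[0];d['tvec']=M[:3,3]
W=world(d)
for nm,lo,hi,cx,cy,r in(('blank',.012,.045,.447,.159,.05),('jaws',.088,.115,.44,.275,.09)):
    m=(W[...,2]>lo)&(W[...,2]<hi)&(abs(W[...,0]-cx)<r)&(abs(W[...,1]-cy)<r)
    n,l,st,c=cv2.connectedComponentsWithStats(m.astype('u1'))
    for i in range(1,n):
        if st[i,4]>100: p=W[l==i];print(nm,st[i],cv2.minAreaRect(p[:,:2].astype('f4')*1000),np.median(p[:,2]),p[:,1].min(),p[:,1].max())
E
```

```text
time: 8.95
tcp_pos: [0.4474, 0.1578, 0.2301]
tcp_rot: [0.179, 0.984, -0.0, -0.0]
ft_force: [-0.0, 0.8, 0.9]
width: 0.066
gripper_force: 0.0
time: 9.15
tcp_pos: [0.4479, 0.1572, 0.2305]
tcp_rot: [0.18, 0.984, -0.0, -0.0]
ft_force: [-0.2, -0.6, -0.3]
width: 0.061
gripper_force: 0.0
[  1.4   1.4 156.5]
blank [ 291  196   68   47 2112] ((448.1194763183594, 158.92410278320312), (58.088375091552734, 31.091041564941406), 85.4471664428711) 0.030334259088993724 0.12981539138779735 0.18900846585104294
jaws [ 481  110  100   95 5611] ((440.3557434082031, 324.9295654296875), (62.39097595214844, 63.77592849731445), 89.57518005371094) 0.09706676202203318 0.29358167977780186 0.35609245943385426
jaws [ 392  140   72   93 4232] ((440.2284851074219, 241.72171020507812), (39.893218994140625, 64.24784851074219), 89.9776382446289) 0.09767142539530649 0.22177026803640426 0.2616735539721514
```

View pics/w2.png

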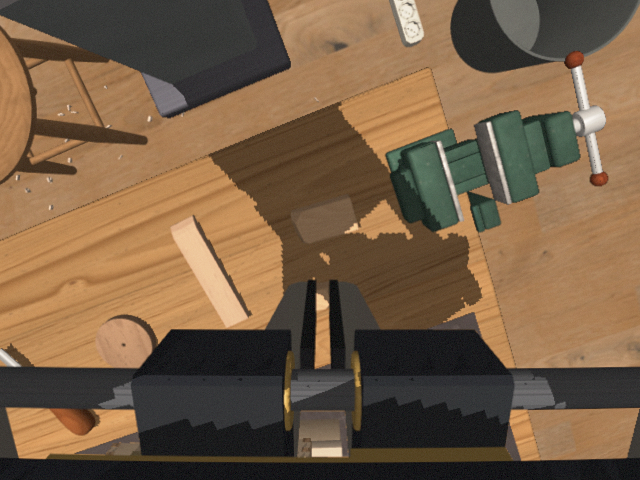

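The wrist view shows the larger blank in shadow at (325,220), just ahead of the fingers, and the vice gap at about (468,165). Both match the top-view estimates.

```bash
python3 -m inch '[1,1,10,0,6,1,1,25,0,6,1,1,42,0,6,1,1,60,0,6,1,1,78,0,6,1,1,96,0,6,1,1,112,0,6,1,1,127,0,6,1,1,139,0,6,1,1,148,0,6,1,1,154,0,6,1,1,156,0,6]'; python3 -m inch '[0,0,0,0,6,0,0,0,0,6,0,0,0,0,6,0,0,0,0,6]'; python3 -c "
from h import *
print(goal((.4478,.159),.055))"
```

```text
time: 10.4
tcp_pos: [0.4469, 0.1593, 0.0741]
tcp_rot: [0.179, 0.984, -0.0, -0.0]
ft_force: [-0.5, 0.6, -0.2]
width: 0.067
gripper_force: 0.0
time: 10.8
tcp_pos: [0.4473, 0.1595, 0.075]
tcp_rot: [0.179, 0.984, 0.0, 0.0]
ft_force: [0.1, -0.8, 0.1]
width: 0.063
gripper_force: 0.0
[-0.6 -0.3  1. ]
```

Hold over the blank for 2.4 s or more, then straight up.

```bash
python3 -m inch '[0,0,0,0,6,0,0,0,0,6,0,0,0,0,6,0,0,0,0,6,0,0,0,0,6,0,0,0,0,6,0,0,0,0,6,0,0,0,0,6,0,0,0,0,6,0,0,0,0,6,0,0,0,0,6,0,0,0,0,6]'; python3 -m inch '[0,0,0,0,6,0,0,0,0,6,0,0,0,0,6,0,0,0,0,6,0,0,0,0,6,0,0,0,0,6,0,0,0,0,6,0,0,0,0,6,0,0,0,0,6,0,0,0,0,6,0,0,0,0,6,0,0,0,0,6]'
python3 -m inch '[0,0,-8,0,6,0,0,-22,0,6,0,0,-40,0,6,0,0,-60,0,6,0,0,-85,0,6,0,0,-110,0,6,0,0,-135,0,6,0,0,-155,0,6,0,0,-170,0,6,0,0,-175,0,6,0,0,-175,0,6,0,0,-175,0,6]';python3 -c "
from h import *
print(goal((.440,.2775),.23))"
```

```text
time: 12.0
tcp_pos: [0.4471, 0.1594, 0.0746]
tcp_rot: [0.179, 0.984, -0.0, -0.0]
ft_force: [-0.1, -0.3, 0.0]
width: 0.066
gripper_force: 0.0
time: 13.2
tcp_pos: [0.447, 0.1594, 0.0746]
tcp_rot: [0.179, 0.984, -0.0, -0.0]
ft_force: [-0.8, -0.1, -1.2]
width: 0.064
gripper_force: 0.0
time: 14.4
tcp_pos: [0.4467, 0.1593, 0.249]
tcp_rot: [0.179, 0.984, -0.0, -0.0]
ft_force: [-0.4, 0.2, -0.3]
width: 0.063
gripper_force: 0.0
[ 48.  108.2  -0. ]
```

```bash
python3 -m inch '[4,9,0,0,6,12,27,0,0,6,22,50,0,0,6,32,72,0,0,6,40,90,0,0,6,46,103,0,0,6,48,108,0,0,6,48,108,0,0,6,48,108,0,0,6,48,108,0,0,6]';python3 -c "
from h import *
print(goal((.440,.2775),.123))"
python3 -m inch '[0,0,10,0,6,0,0,22,0,6,0,0,36,0,6,0,0,50,0,6,0,0,64,0,6,0,0,78,0,6,0,0,90,0,6,0,0,99,0,6,0,0,104,0,6,0,0,106,0,6,0,0,106,0,6,0,0,106,0,6]';python3 -c "
from h import *
print(goal((.440,.2775),.123))"
```

```text
time: 15.4
tcp_pos: [0.4403, 0.2767, 0.2495]
tcp_rot: [0.18, 0.984, -0.0, -0.0]
ft_force: [-0.3, -0.5, -0.0]
width: 0.068
gripper_force: 0.0
[  0.6   0.6 107.5]
time: 16.6
tcp_pos: [0.4406, 0.2776, 0.144]
tcp_rot: [0.179, 0.984, 0.0, 0.0]
ft_force: [0.0, -1.2, 0.8]
width: 0.064
gripper_force: 0.0
[ 0.5 -0.3  2. ]
```

```bash
python3 -m inch '[0,0,2,0,6,0,0,2,0,6,0,0,2,0,6,0,0,2,0,6,0,0,2,0,6,0,0,2,0,6,0,0,2,0,6,0,0,2,0,6,0,0,2,0,6,0,0,2,0,6,0,0,2,0,6,0,0,2,0,6]'; python3 -m inch '[0,0,0,0,6,0,0,0,0,6,0,0,0,0,6,0,0,0,0,6,0,0,0,0,6,0,0,0,0,6,0,0,0,0,6,0,0,0,0,6,0,0,0,0,6,0,0,0,0,6,0,0,0,0,6,0,0,0,0,6]'
python3 -m inch '[0,0,0,0,6,0,0,0,0,6,0,0,0,0,6]'
python3 -c "
from h import *
grab('scene','s2');print(goal((.440,.2775),.123))"
```

```text
time: 17.8
tcp_pos: [0.4403, 0.2774, 0.1416]
tcp_rot: [0.179, 0.984, -0.0, -0.0]
ft_force: [0.8, -0.4, 0.0]
width: 0.066
gripper_force: 0.0
time: 19.0
tcp_pos: [0.4403, 0.2774, 0.1416]
tcp_rot: [0.179, 0.984, -0.0, -0.0]
ft_force: [-0.2, 0.4, 0.3]
width: 0.066
gripper_force: 0.0
time: 19.3
tcp_pos: [0.4403, 0.2774, 0.1416]
tcp_rot: [0.179, 0.984, -0.0, -0.0]
ft_force: [0.2, -0.3, -0.2]
width: 0.065
gripper_force: 0.0
[ 0.3 -0.  -0.4]
```

View pics/s2.png

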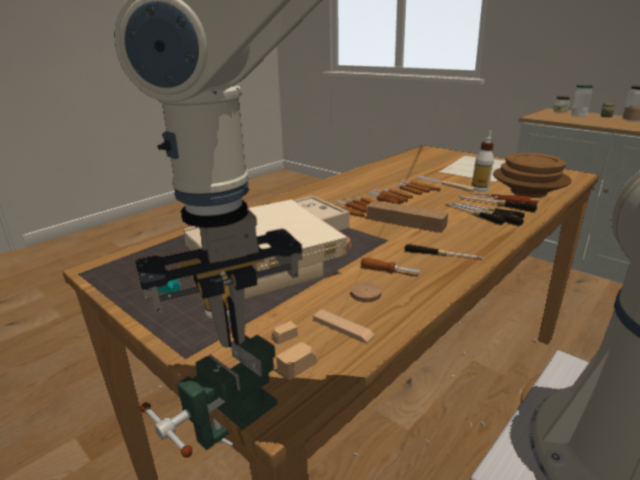

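The scene view shows the fingertips above the vice gap at about (235,345), and the gouge, blank and bystanders where they were at the start.

```bash
python3 -c "
from rig import order
print(order.finish_job())"
```

```text
the job is handed in; nothing more can be done
None
```

The arm pointed at the gouge handle, the larger pale blank and the vice gap, in that order, about 2.5 cm above each for over two seconds; nothing appears touched or moved, and I handed the job in at about 19 s, still pointing at the vice.

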